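# Close up the parts chest

## Task

Close up the small parts chest on the repair bench for the night: with the fingertips, push its two open drawers fully home, and then swing its raised lid over and push it down until it is fully shut. Only push from outside: do not take hold of a drawer or the lid, reach into the drawers or touch the inside of the lid, open anything farther, or let anything slam, and leave everything else on the bench as it stands. Finish with the hand clear of everything.

Things in the scene. Friction and masses are not known exactly. Their poses are not given: they have to be found in the camera images.
- chest: low grey parts chest fixed to the bench, 130 mm deep (x), 270 mm wide (y), 80 mm high without its lid; origin at the centre of its underside, its front is its -x face. Two drawers side by side in the front, an open shallow parts tray on top, and a lid hinged along its rear (+x) top edge. It may stand on the left or the right half of the bench and be turned up to 0.2 rad.
- left_drawer (a joint): how far the left (chest's +y) drawer stands out, in m: 0 fully home, grows as it comes out towards the chest's own -x; it stops at 0.100. It starts 0.030 to 0.060 out. It runs with about 1.5 N of friction and stays where it is left; there is no catch.
- right_drawer (a joint): how far the right (chest's -y) drawer stands out, in m: 0 fully home, grows as it comes out towards the chest's own -x; it stops at 0.100. It starts 0.030 to 0.060 out. It runs with about 1.5 N of friction and stays where it is left; there is no catch.
- left_front (a point): centre of the outer face of the left drawer's front; moves with the drawer; axes as the chest's. The front is a flat upright white panel 120 mm wide (y), 46 mm high, 8 mm thick, its centre 34 mm above the bench; right behind it the drawer is filled by a divided tray of small parts, not to be touched. The face's centre lies 66 mm to the +y side of the chest's middle. With the drawer home this face is flush with the chest's front.
- right_front (a point): the same point on the right drawer's front, 66 mm to the -y side of the chest's middle; same panel.
- lid (a joint): lid angle in rad: 0 shut (level on the chest), grows as it opens; 1.57 stands upright, above that it leans back over the rear. It starts 1.45 to 1.75 and stops at 1.95. Friction in the hinge (about 0.24 N m, a little more than the lid's weight needs) holds it where it is left at any angle, so it must be pushed all the way down.
- lid_hinge (a point): middle of the lid's hinge line, on the chest's rear top edge: 65 mm behind the chest's middle, 80 mm above the bench; the line runs along the chest's y. Its axes turn with the lid.
- lid_edge (a point): middle of the lid's free edge at its outer face, 130 mm from the hinge line, moves with the lid. The lid is a plain flat plate 132 x 272 mm; its outer face (the top when shut, the rear when raised) lies 12 to 13.5 mm above the plane through the hinge line. Its inner face carries a black lining, not to be touched. When shut its top is 92 to 93.5 mm above the bench.
- preheater: flat board preheater fixed to the bench on the other half from the chest, 170 x 170 mm, 72 mm high, with a knob in front; leave alone; origin at the centre of its underside
- jar: small white flux jar with a green cap, 34 mm diameter, 34 mm high, standing in front of the chest between the lines of the two drawers; origin at the centre of its underside; leave alone
- flask: small white bottle, 40 mm diameter, 75 mm high, standing beside the chest; origin at the centre of its underside; leave alone
- spool: metal wire spool standing on its end behind the chest, 50 mm diameter, 36 mm high; origin at the centre of its underside; leave alone
- driver: screwdriver with a red handle, 150 mm long, lying on the mat; origin under its middle, x axis along it towards the blade; leave alone
- can: white jar with a red cap, 50 mm diameter, 60 mm high, standing behind the preheater; origin at the centre of its underside; leave alone
- board: small green circuit board lying flat, 50 x 80 x 6 mm; origin at the centre of its underside; leave alone

How it is judged:
By the outcome, as a careful person would: the job done as asked, in the order asked, and still so for the second after the job is handed in, with the robot touching nothing.
It also fails if it takes over 59 s, if anything falls off the work surface, if the arm or the gripper's body presses on something with over 40 N, if the wrist force passes 120 N, or if a joint passes its speed limit or range.

## Robot

A 6-joint arm with a two-finger parallel gripper is mounted at the origin on the work surface. World frame = base frame: x ahead of the robot, y to its left, z up, the work surface at z = 0. Lengths are in m, angles in rad, forces in N, time in s.
With the tool pointing down it reaches from about 0.325 to 1 m from the base axis. Payload 5.1 kg.
Tool frame: the origin (TCP) lies at the very end of the fingers, on their centre line; the grasp point (between the pads) lies 19 mm behind it (bot.hold_point_z is the distance from the TCP to the grasp point, in m); z points along the fingers, y is the line along which they close (so a half turn about z gives the same grasp; the last joint's range is limited). The gripper opens to 85 mm and grips with 20 to 120 N. Pads are 22 mm wide; open, the fingers measure 114 mm over their backs; the gripper's body (76 mm by 85 mm) begins 54 mm behind the grasp point. The pads swing forward as they close: fully open they stand 13 mm farther back than shut.
Start: joints at [-1.185, 0.124, 1.65, -0, 1.367, -0.083], TCP at [0.294, -0.58, 0.231] pointing down, gripper open.
Joint ranges: [-2.61, 2.61], [-1.02, 2.33], [0.03, 2.71], [-1.35, 4.49], [0.32, 2.68], [-2.91, 2.91]. Speed limits (rad/s): [2.57, 2.57, 3.14, 3.14, 3.14, 3.14].

## Interface

Orientations are given as a unit quaternion [w, x, y, z].
In Python, from plant import state, imaging, bot gives the robot as it stands.
- The arm moves only by the shell command python3 -m handwheel 'ROWS' [FORCE]. ROWS is JSON, one flat list of numbers, 7 for each row, row after row: the shift along the tool's x, y, z each as a share of 250 mm, from -1 to 1, then the turn, a rotation vector about the tool's x, y, z each as a share of pi/2 rad, from -1 to 1, then the opening, from 0 (shut) to 1 (fully open). In form: [dx, dy, dz, wx, wy, wz, jaw, dx, dy, dz, wx, wy, wz, jaw, ...]. A call has 1 to 20 rows; each row is the pose to reach, as a shift and turn from the pose commanded when the call began, along the tool's axes at that moment; what a row does not reach only later rows make up. A row lasts 1/8 s, in which the tool goes at most 62.5 mm and 10.7 degrees, less where a joint would pass 70% of its speed; a pose out of reach is approached as far as the arm can. A call with a number of a shift or a turn outside -1 to 1 is refused whole. A call with a gripper value outside its range is refused whole. The fingers move at their own pace and stop on an object; FORCE is the grip in N (left out, the last holds). Time passes only in rows, so rows that repeat a pose let the fingers close. It gives the time, the measured TCP pose, the force, the opening and the grip force at its end, in the units of the state.
- state(): the state, without advancing time (a new reading comes with each control period).
- imaging.read_camera(name): name is "scene" or "top" or "wrist"; returns a dict with "image" (400x640x3 uint8, red, green, blue), "mtx" (3x3 intrinsics, pixels), "R" (3x3) and "t" (3): a world point X has camera coordinates R X + t. Camera axes: x right, y down, z forward; pixel columns grow to the right and rows downward; lengths in m; the calibration is good to about 2 mm. A picture is of the moment at which its call begins. There is no depth.
- bot.finish_job(): hands the job in; it is judged then, once.
The state is a dict: "time": time; "joint_pos": joint angles; "joint_velocities": joint speeds; "joint_efforts": joint torques, N m; "eef_pos": TCP position; "eef_rot": TCP orientation; "ft_force": force on the tool from outside, world axes, zero at the start; "torque": the same for the moment, N m; "finger_gap": opening from 0.0 (shut) to 1.0 (fully open); "grasp_force": force on a finger pad.
Only numpy, scipy, OpenCV 4.12 (cv2) and the standard library are available. Lean on these libraries where they do the work, as an engineer would, in place of code of your own. Each camera call takes 0.05 s, during which the arm holds its last target. There are 200 camera calls.

## Working session

There is one attempt and no reset: what is moved stays moved. The work goes in short steps, Python scripts to look and compute and a shell command to move; the robot and the scene stay as the last step left them, time stands still between calls to the robot, and variables do not carry over. Pictures are saved under pics/ and viewed, at most 10 in all, crops included, and the job is handed in when it is done.

```bash
mkdir -p pics
cat > h.py <<'E'
import numpy as np, cv2, pickle
from scipy.spatial.transform import Rotation as Ro
from plant import state, imaging, bot
def snap(n,f):
    c=imaging.read_camera(n); cv2.imwrite('pics/'+f+'.png',c['image'][:,:,::-1]); pickle.dump(c,open('pics/'+f+'.pkl','wb')); return c
def load(f): return pickle.load(open('pics/'+f+'.pkl','rb'))
def ray(c,u,v):
    R=np.array(c['R']);t=np.array(c['t']);d=R.T@np.linalg.inv(c['mtx'])@[u,v,1.]; return -R.T@t,d
def onz(c,u,v,z):
    o,d=ray(c,u,v); return o+d*(z-o[2])/d[2]
def proj(c,X):
    p=np.array(c['mtx'])@(np.array(c['R'])@np.array(X,float)+np.array(c['t'])); return p[:2]/p[2]
E
python3 - <<'E'
from h import *
for n in('scene','top'):
    c=snap(n,n+'0'); print(n,-c['R'].T@c['t'])
s=state();print({k:s[k] for k in('time','eef_pos','eef_rot','ft_force')})
E
```

```text
scene [1.06825966 0.70728053 0.96271904]
top [ 0.43999434 -0.06776652  1.41409831]
{'time': 0.1, 'eef_pos': array([ 0.29344162, -0.57937263,  0.23017145]), 'eef_rot': array([-9.35099436e-04,  9.72654522e-01,  2.32254793e-01, -1.33992252e-04]), 'ft_force': array([-0.21017247,  0.29827347,  0.69017348])}
```

View pics/scene0.png

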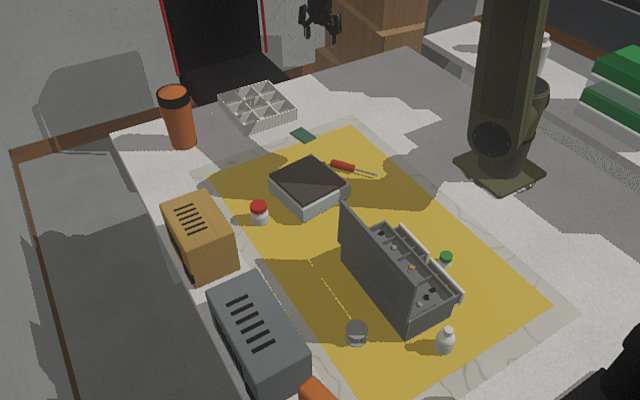

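View pics/top0.png

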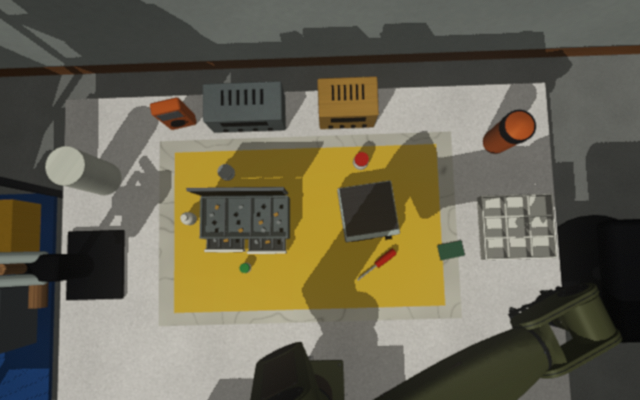

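The scene view shows the chest, its raised lid and the spool, flask and jar around it. In the top view the chest spans about px (188–290, 187–252), with the jar at (245,267), flask at (188,217) and spool at (226,172). I'll enlarge both.

Run:
```python
import cv2
a=cv2.imread('pics/top0.png')[160:280,170:310];cv2.imwrite('pics/topc.png',cv2.resize(a,(700,600),interpolation=cv2.INTER_CUBIC))
a=cv2.imread('pics/scene0.png')[190:360,320:480];cv2.imwrite('pics/scc.png',cv2.resize(a,(560,595),interpolation=cv2.INTER_CUBIC))
```

```text
(no output)
```

View pics/topc.png

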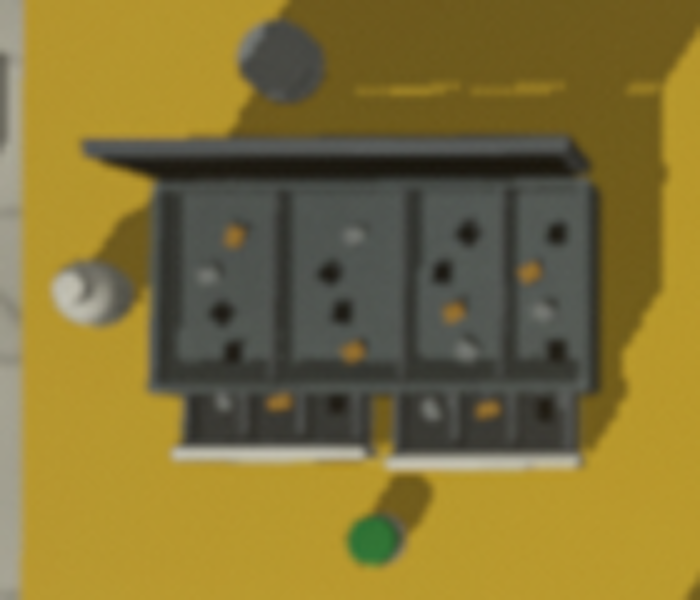

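View pics/scc.png

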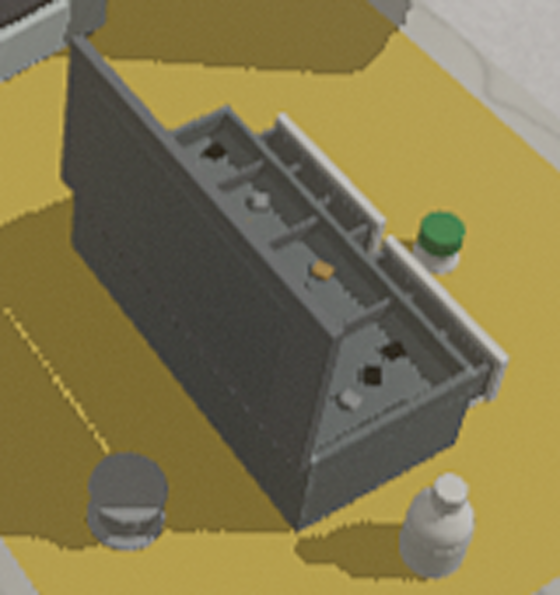

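Crop scale: top 5×, offset (170,160); scene 3.5×, offset (320,190). I read off the chest corners, drawer-front top edges (left ≈ row 457, right ≈ row 464 in the crop) and the lid free-edge corners. Next I fit chest pose, lid angle and drawers together.

```bash
cat > fit.py <<'E'
from h import *
from scipy.optimize import least_squares
T=lambda u,v:(170+u/5,160+v/5)
S=lambda u,v:(320+u/3.5,190+v/3.5)
ct,cs=load('top0'),load('scene0')
def W(p,X): c,s=np.cos(p[2]),np.sin(p[2]); return np.array([p[0]+c*X[0]-s*X[1],p[1]+s*X[0]+c*X[1],X[2]])
def lid(p,r,y,h=.0127): a=p[3]; return W(p,[.065-r*np.cos(a)+h*np.sin(a),y,.08+r*np.sin(a)+h*np.cos(a)])
ob=[(ct,T(150,391),lambda p:W(p,[-.065,.135,.08])),(ct,T(598,391),lambda p:W(p,[-.065,-.135,.08])),
(ct,T(172,459),lambda p:W(p,[-.065-p[4],.126,.057])),(ct,T(368,459),lambda p:W(p,[-.065-p[4],.006,.057])),
(ct,T(388,466),lambda p:W(p,[-.065-p[5],-.006,.057])),(ct,T(581,466),lambda p:W(p,[-.065-p[5],-.126,.057])),
(ct,T(83,141),lambda p:lid(p,.131,.136)),(ct,T(570,136),lambda p:lid(p,.131,-.136)),
(cs,S(298,528),lambda p:W(p,[.065,.135,0])),(cs,S(455,445),lambda p:W(p,[-.065,.135,0])),
(cs,S(338,338),lambda p:lid(p,.131,.136)),(cs,S(72,36),lambda p:lid(p,.131,-.136)),
(cs,S(388,238),lambda p:W(p,[-.065-p[4],.006,.057])),(cs,S(508,357),lambda p:W(p,[-.065-p[4],.126,.057])),
(cs,S(384,222),lambda p:W(p,[-.065-p[5],-.006,.057])),(cs,S(282,114),lambda p:W(p,[-.065-p[5],-.126,.057]))]
f=lambda p:np.concatenate([proj(c,g(p))-uv for c,uv,g in ob])
r=least_squares(f,[.6,.2,0,1.6,.04,.04],loss='soft_l1');p=r.x
print(p.round(4));print(f(p).reshape(-1,2).round(1).tolist())
print('LF',W(p,[-.065-p[4],.066,.034]),'RF',W(p,[-.065-p[5],-.066,.034]),'edge',lid(p,.13,0),'hinge',W(p,[.065,0,.08]))
print('jar',onz(ct,*T(372,540),.034),'flask',onz(ct,*T(75,285),.075),onz(cs,*S(450,485),.075),'spool',onz(ct,*T(285,58),.036),onz(cs,*S(127,480),.036),'jar_s',onz(cs,*S(442,228),.034))
np.save('p.npy',p)
E
python3 fit.py
```

```text
[ 0.5515  0.1888 -0.0187  1.5232  0.0385  0.0444]
[[-0.7, 0.8], [-2.0, -0.0], [-0.2, -0.1], [-0.8, -0.5], [-0.9, 0.0], [-0.8, -0.3], [-0.6, 0.4], [-0.5, 0.3], [-0.4, 1.3], [-0.0, -0.8], [-0.9, -1.1], [-0.6, -0.4], [0.2, -1.5], [-0.1, -0.2], [0.0, -1.2], [-0.5, -1.1]]
LF [0.44922576 0.25669101 0.034     ] RF [0.44083501 0.12482511 0.034     ] edge [0.62297467 0.18742241 0.21045706] hinge [0.61647607 0.18754423 0.08      ]
jar [0.39615102 0.1967542  0.034     ] flask [0.55830572 0.37070318 0.075     ] [0.55671238 0.37547436 0.075     ] spool [0.70341417 0.248719   0.036     ] [0.70282845 0.25320858 0.036     ] jar_s [0.3970921 0.2002165 0.034    ]
```

Fit residuals are about 1 px and the heights are consistent. Chest is at (0.5515, 0.189) with yaw −0.019, drawers 38 and 44 mm out, lid at 1.52. First I shut the jaw, align with the chest and travel.

```bash
python3 -m handwheel '[0.68,-0.95,0,0,0,0.31,0, 0.68,-0.95,0,0,0,0.31,0, 0.68,-0.95,0,0,0,0.31,0, 0.68,-0.95,0,0,0,0.31,0, 0.68,-0.95,0,0,0,0.31,0, 0.68,-0.95,0,0,0,0.31,0, 0.68,-0.95,0,0,0,0.31,0]'
cat > d.py <<'E'
# shift needed (shares) in tool axes from present pose to chest-frame/world targets
from h import *
import sys
s=state();q=np.array(s['eef_rot']);R=Ro.from_quat(q[[1,2,3,0]]).as_matrix()
print('t',s['time'],'pos',s['eef_pos'].round(4),'yaw',np.arctan2(R[1,0],R[0,0]).round(4),'zaxis',R[:,2].round(3),'F',s['ft_force'].round(2))
for a in sys.argv[1:]: print(a,(R.T@(np.array(eval(a))-s['eef_pos'])/.25).round(3))
E
python3 d.py '[.395,.126,.23]'
```

```text
time: 0.98
eef_pos: [0.338, -0.2914, 0.2312]
eef_rot: [0.0, 1.0, -0.009, -0.0]
ft_force: [-1.3, -0.3, 0.1]
finger_gap: 0.0
grasp_force: 0.0
t 0.975 pos [ 0.338  -0.2914  0.2312] yaw -0.0179 zaxis [-0. -0. -1.] F [-1.31 -0.26  0.06]
[.395,.126,.23] [ 0.198 -1.673  0.004]
```

```bash
python3 -m handwheel '[0.1,-0.84,0,0,0,0,0, 0.1,-0.84,0,0,0,0,0, 0.1,-0.84,0,0,0,0,0, 0.1,-0.84,0,0,0,0,0, 0.1,-0.84,0,0,0,0,0]' && python3 -m handwheel '[0.1,-0.835,0,0,0,0,0, 0.1,-0.835,0,0,0,0,0, 0.1,-0.835,0,0,0,0,0, 0.1,-0.835,0.2,0,0,0,0, 0.1,-0.835,0.4,0,0,0,0, 0.1,-0.835,0.4,0,0,0,0, 0.1,-0.835,0.4,0,0,0,0]'
python3 d.py '[.395,.126,.037]' '[.44,.125,.037]'; python3 -c "
from h import *
snap('wrist','w1');snap('top','t1')
a=cv2.imread('pics/t1.png')[160:280,170:310];b=cv2.imread('pics/w1.png')
cv2.imwrite('pics/v1.png',np.hstack([cv2.resize(a,(400,343)),cv2.resize(b,(400,343))]))"
```

```text
time: 1.6
eef_pos: [0.3672, -0.0814, 0.2314]
eef_rot: [0.0, 1.0, -0.008, -0.0]
ft_force: [-0.4, -1.1, 0.2]
finger_gap: 0.001
grasp_force: 0.0
time: 2.48
eef_pos: [0.3972, 0.1257, 0.133]
eef_rot: [-0.0, 1.0, -0.01, 0.001]
ft_force: [1.1, 0.3, 0.1]
finger_gap: -0.004
grasp_force: 0.0
t 2.475 pos [0.3972 0.1257 0.133 ] yaw -0.0203 zaxis [ 0.002  0.    -1.   ] F [1.11 0.27 0.09]
[.395,.126,.037] [-0.009 -0.001  0.384]
[.44,.125,.037] [ 0.171 -0.001  0.384]
```

View pics/v1.png

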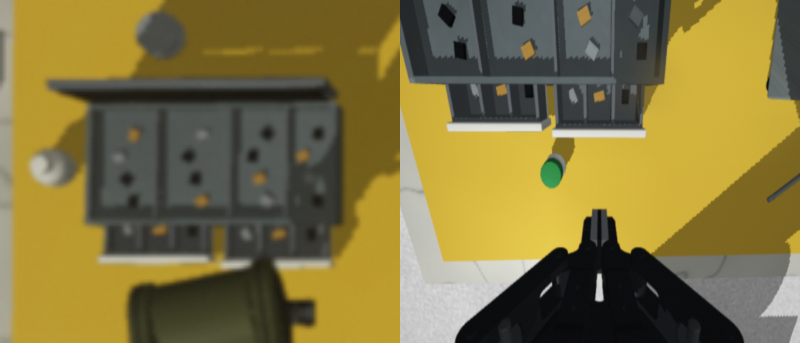

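The wrist view (right half) shows the closed fingers lined up with the right drawer's front, with the jar clear to the left. Next: descend, then push slowly.

```bash
python3 -m handwheel '[0,0,0.2,0,0,0,0, 0,0,0.384,0,0,0,0, 0,0,0.384,0,0,0,0, 0.04,0,0.384,0,0,0,0, 0.08,0,0.384,0,0,0,0, 0.1,0,0.384,0,0,0,0, 0.12,0,0.384,0,0,0,0, 0.14,0,0.384,0,0,0,0, 0.16,0,0.384,0,0,0,0, 0.18,0,0.384,0,0,0,0, 0.2,0,0.384,0,0,0,0, 0.22,0,0.384,0,0,0,0, 0.24,0,0.384,0,0,0,0, 0.25,0,0.384,0,0,0,0, 0.26,0,0.384,0,0,0,0, 0.27,0,0.384,0,0,0,0]'; python3 d.py '[.474,.125,.037]'
```

```text
time: 4.58
eef_pos: [0.4631, 0.1252, 0.0352]
eef_rot: [0.0, 1.0, -0.009, -0.0]
ft_force: [-1.8, -1.2, -0.7]
finger_gap: 0.0
grasp_force: 0.8
t 4.575 pos [0.4631 0.1252 0.0352] yaw -0.0181 zaxis [-0. -0. -1.] F [-1.8  -1.21 -0.67]
[.474,.125,.037] [ 0.044  0.    -0.007]
```

```bash
python3 -m handwheel '[0.005,0,0,0,0,0,0, 0.01,0,0,0,0,0,0, 0.015,0,0,0,0,0,0, 0.02,0,0,0,0,0,0, 0.025,0,0,0,0,0,0, 0.03,0,0,0,0,0,0, 0.034,0,0,0,0,0,0, 0.038,0,0,0,0,0,0, 0.042,0,0,0,0,0,0, 0.042,0,0,0,0,0,0]'; python3 d.py
```

```text
time: 5.82
eef_pos: [0.473, 0.1252, 0.0353]
eef_rot: [0.0, 1.0, -0.009, -0.001]
ft_force: [-5.0, -1.2, 1.9]
finger_gap: 0.002
grasp_force: 0.3
t 5.825 pos [0.473  0.1252 0.0353] yaw -0.0182 zaxis [-0.002 -0.    -1.   ] F [-4.96 -1.22  1.88]
```

```bash
for i in 1 2; do python3 -m handwheel '[0.004,0,0,0,0,0,0, 0.004,0,0,0,0,0,0]' | sed -n '2p;4p'; done
```

```text
eef_pos: [0.4729, 0.1253, 0.035]
ft_force: [-7.4, -1.1, 3.1]
eef_pos: [0.4728, 0.1253, 0.0345]
ft_force: [-10.8, -0.2, 5.6]
```

Right drawer is at its stop: the TCP held at x=0.473 while the force rose. Back off, lift over the jar, and go to the left drawer.

```bash
python3 -m handwheel '[-0.05,0,0,0,0,0,0, -0.22,0,0,0,0,0,0, -0.22,0,-0.18,0,0,0,0, -0.22,0,-0.38,0,0,0,0, -0.22,0,-0.38,0,0,0,0, -0.22,-0.25,-0.38,0,0,0,0, -0.22,-0.53,-0.38,0,0,0,0, -0.22,-0.53,-0.38,0,0,0,0, -0.22,-0.53,-0.18,0,0,0,0, -0.22,-0.53,0,0,0,0,0, -0.22,-0.53,0,0,0,0,0, -0.19,-0.53,0,0,0,0,0, -0.17,-0.53,0,0,0,0,0, -0.15,-0.53,0,0,0,0,0, -0.13,-0.53,0,0,0,0,0, -0.11,-0.53,0,0,0,0,0, -0.09,-0.53,0,0,0,0,0, -0.07,-0.53,0,0,0,0,0, -0.055,-0.53,0,0,0,0,0, -0.045,-0.53,0,0,0,0,0]'; python3 d.py '[.4755,.258,.035]'
```

```text
time: 8.82
eef_pos: [0.4669, 0.2578, 0.0352]
eef_rot: [0.0, 1.0, -0.009, -0.0]
ft_force: [-2.0, -0.4, 1.6]
finger_gap: -0.004
grasp_force: 0.8
t 8.825 pos [0.4669 0.2578 0.0352] yaw -0.0182 zaxis [-0. -0. -1.] F [-2.   -0.39  1.62]
[.4755,.258,.035] [ 0.034 -0.002  0.001]
```

```bash
python3 -m handwheel '[0.005,0,0,0,0,0,0, 0.01,0,0,0,0,0,0, 0.015,0,0,0,0,0,0, 0.02,0,0,0,0,0,0, 0.025,0,0,0,0,0,0, 0.03,0,0,0,0,0,0, 0.034,0,0,0,0,0,0, 0.038,0,0,0,0,0,0, 0.038,0,0,0,0,0,0]'; python3 d.py
```

```text
time: 9.95
eef_pos: [0.476, 0.2576, 0.0352]
eef_rot: [0.0, 1.0, -0.009, -0.0]
ft_force: [-2.8, -0.6, 0.6]
finger_gap: -0.0
grasp_force: 0.3
t 9.95 pos [0.476  0.2576 0.0352] yaw -0.0183 zaxis [-0.001 -0.    -1.   ] F [-2.83 -0.62  0.56]
```

```bash
for i in 1 2 3; do python3 -m handwheel '[0.004,0,0,0,0,0,0, 0.004,0,0,0,0,0,0]' | sed -n '2p;4p'; done
```

```text
eef_pos: [0.476, 0.2576, 0.0351]
ft_force: [-6.0, -0.5, 3.4]
eef_pos: [0.4759, 0.2577, 0.0347]
ft_force: [-10.7, -0.9, 3.6]
eef_pos: [0.4758, 0.2576, 0.0343]
ft_force: [-13.0, 0.8, 6.1]
```

Left drawer is at its stop too. Retreat, rise, and look.

```bash
python3 -m handwheel '[-0.05,0,0,0,0,0,0, -0.25,0,0,0,0,0,0, -0.25,0,-0.25,0,0,0,0, -0.25,0.13,-0.5,0,0,0,0, -0.25,0.26,-0.75,0,0,0,0, -0.25,0.26,-1,0,0,0,0, -0.25,0.26,-1,0,0,0,0, -0.25,0.26,-1,0,0,0,0]'; python3 -c "
from h import *
snap('wrist','w2');snap('scene','s2')
a=cv2.imread('pics/s2.png')[190:360,320:480];b=cv2.imread('pics/w2.png')
cv2.imwrite('pics/v2.png',np.hstack([cv2.resize(a,(360,380)),cv2.resize(b,(440,380))]))"; python3 d.py '[.70,.187,.29]' '[.70,.187,.19]'
```

```text
time: 11.7
eef_pos: [0.4163, 0.1939, 0.2868]
eef_rot: [-0.001, 1.0, -0.009, 0.002]
ft_force: [0.4, -0.3, -0.7]
finger_gap: 0.0
grasp_force: 0.0
t 11.8 pos [0.4149 0.1937 0.2833] yaw -0.0179 zaxis [-0.002 -0.001 -1.   ] F [-0.39  0.82 -0.59]
[.70,.187,.29] [ 1.141  0.006 -0.029]
[.70,.187,.19] [1.141 0.006 0.371]
```

View pics/v2.png

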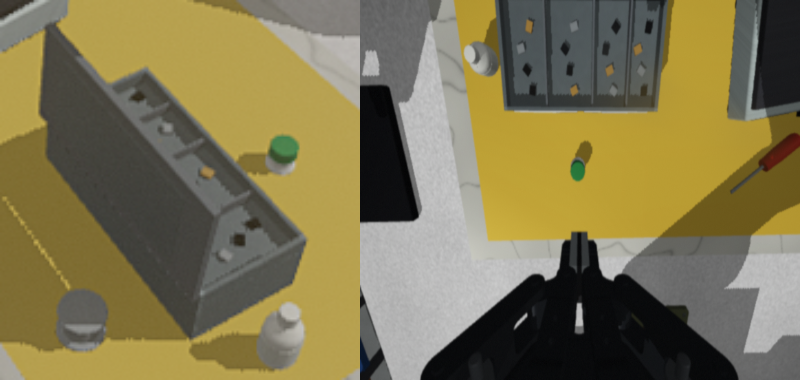

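Both drawers are flush in the scene and wrist views, and the jar hasn't moved. Cross over the lid and come down behind it.

```bash
python3 -m handwheel '[0.2,0,-0.1,0,0,0,0, 0.45,0,-0.1,0,0,0,0, 0.7,0,-0.1,0,0,0,0, 1,0,-0.1,0,0,0,0, 1,0,-0.1,0,0,0,0, 1,0,-0.1,0,0,0,0]' && python3 -m handwheel '[0.06,0,0,0,0,0,0, 0.06,0,0,0,0,0,0, 0.06,0,0.2,0,0,0,0, 0.06,0,0.4,0,0,0,0, 0.06,0,0.5,0,0,0,0, 0.06,0,0.5,0,0,0,0, 0.06,0,0.5,0,0,0,0]'; python3 d.py
cat > lidpath.py <<'E'
from fit import *
s=state();q=np.array(s['eef_rot']);R=Ro.from_quat(q[[1,2,3,0]]).as_matrix()
for a in np.arange(1.52,-.01,-.08):
    P=lid([*p[:3],a],.10,0)+.011*np.array([np.cos(p[2]),np.sin(p[2]),0])
    print(round(a,2),P.round(4),(R.T@(P-s['eef_pos'])/.25).round(3))
E
python3 lidpath.py|tail -20
```

```text
time: 12.55
eef_pos: [0.665, 0.1892, 0.307]
eef_rot: [0.0, 1.0, -0.009, -0.003]
ft_force: [0.8, -0.1, 0.0]
finger_gap: -0.0
grasp_force: 0.0
time: 13.42
eef_pos: [0.6812, 0.1892, 0.1878]
eef_rot: [-0.0, 1.0, -0.009, 0.002]
ft_force: [-1.0, -0.0, 0.2]
finger_gap: 0.0
grasp_force: 0.0
t 13.425 pos [0.6812 0.1892 0.1878] yaw -0.0179 zaxis [ 0.003  0.001 -1.   ] F [-0.96 -0.02  0.23]
1.52 [0.6351 0.1872 0.1805] [-0.184  0.011  0.029]
1.44 [0.627  0.1873 0.1808] [-0.217  0.011  0.027]
1.36 [0.619  0.1875 0.1804] [-0.249  0.011  0.029]
1.28 [0.611  0.1876 0.1794] [-0.281  0.011  0.033]
1.2 [0.6031 0.1878 0.1778] [-0.312  0.011  0.039]
1.12 [0.5953 0.1879 0.1755] [-0.343  0.011  0.048]
1.04 [0.5878 0.1881 0.1727] [-0.374  0.011  0.059]
0.96 [0.5805 0.1882 0.1692] [-0.403  0.011  0.073]
0.88 [0.5736 0.1883 0.1652] [-0.431  0.011  0.089]
0.8 [0.5669 0.1885 0.1606] [-0.457  0.011  0.107]
0.72 [0.5607 0.1886 0.1555] [-0.482  0.011  0.128]
0.64 [0.5549 0.1887 0.1499] [-0.506  0.011  0.15 ]
0.56 [0.5495 0.1888 0.1439] [-0.527  0.011  0.174]
0.48 [0.5447 0.1889 0.1374] [-0.547  0.011  0.2  ]
0.4 [0.5403 0.189  0.1306] [-0.564  0.011  0.227]
0.32 [0.5366 0.189  0.1235] [-0.579  0.011  0.255]
0.24 [0.5334 0.1891 0.1161] [-0.592  0.011  0.285]
0.16 [0.5308 0.1892 0.1085] [-0.602  0.011  0.315]
0.08 [0.5288 0.1892 0.1007] [-0.61   0.011  0.347]
-0.0 [0.5275 0.1892 0.0927] [-0.616  0.011  0.378]
```

```bash
python3 -m handwheel '[-0.08,0.01,0.03,0,0,0,0, -0.15,0.01,0.03,0,0,0,0, -0.17,0.01,0.03,0,0,0,0, -0.184,0.01,0.029,0,0,0,0, -0.2,0.01,0.028,0,0,0,0, -0.217,0.01,0.027,0,0,0,0, -0.233,0.01,0.028,0,0,0,0, -0.249,0.01,0.029,0,0,0,0, -0.265,0.01,0.031,0,0,0,0, -0.281,0.01,0.033,0,0,0,0, -0.297,0.01,0.036,0,0,0,0, -0.312,0.01,0.039,0,0,0,0, -0.328,0.01,0.043,0,0,0,0, -0.343,0.01,0.048,0,0,0,0, -0.359,0.01,0.053,0,0,0,0, -0.374,0.01,0.059,0,0,0,0, -0.389,0.01,0.066,0,0,0,0, -0.403,0.01,0.073,0,0,0,0]'; python3 lidpath.py | tail -13; python3 -c "
from h import *
snap('scene','s3')
a=cv2.imread('pics/s3.png')[150:360,300:500]
cv2.imwrite('pics/v3.png',cv2.resize(a,(560,588)))"
```

```text
time: 15.68
eef_pos: [0.5795, 0.1881, 0.167]
eef_rot: [0.0, 1.0, -0.009, -0.0]
ft_force: [2.1, -0.0, -0.6]
finger_gap: 0.001
grasp_force: 0.8
0.96 [0.5805 0.1882 0.1692] [ 0.004 -0.    -0.009]
0.88 [0.5736 0.1883 0.1652] [-0.024 -0.     0.007]
0.8 [0.5669 0.1885 0.1606] [-0.05  -0.     0.026]
0.72 [0.5607 0.1886 0.1555] [-0.075 -0.     0.046]
0.64 [0.5549 0.1887 0.1499] [-0.099 -0.     0.068]
0.56 [0.5495 0.1888 0.1439] [-0.12  -0.     0.092]
0.48 [0.5447 0.1889 0.1374] [-0.139 -0.001  0.118]
0.4 [0.5403 0.189  0.1306] [-0.157 -0.001  0.145]
0.32 [0.5366 0.189  0.1235] [-0.172 -0.001  0.174]
0.24 [0.5334 0.1891 0.1161] [-0.185 -0.001  0.203]
0.16 [0.5308 0.1892 0.1085] [-0.195 -0.001  0.234]
0.08 [0.5288 0.1892 0.1007] [-0.203 -0.001  0.265]
-0.0 [0.5275 0.1892 0.0927] [-0.208 -0.001  0.297]
```

View pics/v3.png

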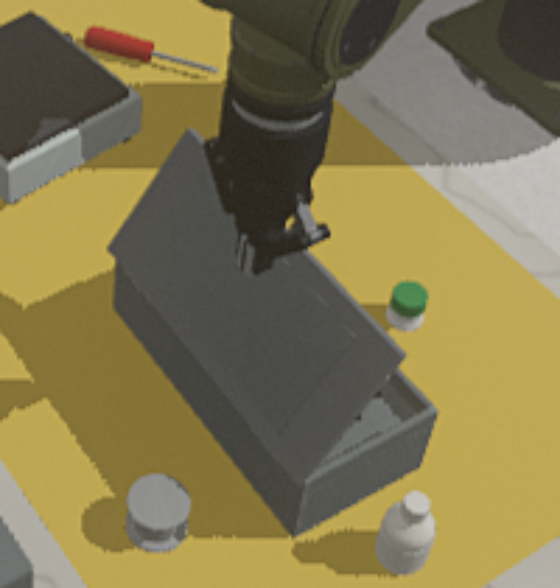

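The lid is about 0.95 rad open, with the fingertip on its outer face and the forces small. Continue.

```bash
python3 -m handwheel '[-0.024,0,0.01,0,0,0,0, -0.037,0,0.018,0,0,0,0, -0.05,0,0.026,0,0,0,0, -0.063,0,0.036,0,0,0,0, -0.075,0,0.046,0,0,0,0, -0.087,0,0.057,0,0,0,0, -0.099,0,0.068,0,0,0,0, -0.11,0,0.08,0,0,0,0, -0.12,0,0.092,0,0,0,0, -0.13,0,0.105,0,0,0,0, -0.139,0,0.118,0,0,0,0, -0.148,0,0.131,0,0,0,0, -0.157,0,0.145,0,0,0,0, -0.165,0,0.16,0,0,0,0, -0.172,0,0.174,0,0,0,0, -0.179,0,0.188,0,0,0,0, -0.185,0,0.203,0,0,0,0, -0.19,0,0.218,0,0,0,0, -0.195,0,0.234,0,0,0,0, -0.195,0,0.234,0,0,0,0]'; python3 lidpath.py | tail -4
```

```text
time: 18.23
eef_pos: [0.5307, 0.1889, 0.1079]
eef_rot: [0.0, 1.0, -0.009, -0.0]
ft_force: [-0.2, 0.2, 0.8]
finger_gap: -0.002
grasp_force: 0.0
0.24 [0.5334 0.1891 0.1161] [ 0.011 -0.001 -0.033]
0.16 [0.5308 0.1892 0.1085] [ 0.    -0.001 -0.002]
0.08 [0.5288 0.1892 0.1007] [-0.007 -0.001  0.029]
-0.0 [0.5275 0.1892 0.0927] [-0.013 -0.001  0.061]
```

```bash
python3 -m handwheel '[-0.002,0,0.008,0,0,0,0, -0.004,0,0.016,0,0,0,0, -0.006,0,0.023,0,0,0,0, -0.008,0,0.03,0,0,0,0, -0.01,0,0.037,0,0,0,0, -0.011,0,0.044,0,0,0,0, -0.012,0,0.05,0,0,0,0, -0.013,0,0.055,0,0,0,0, -0.013,0,0.059,0,0,0,0, -0.013,0,0.062,0,0,0,0, -0.013,0,0.062,0,0,0,0]'; for i in 1 2; do python3 -m handwheel '[0,0,0.005,0,0,0,0, 0,0,0.005,0,0,0,0]' | sed -n '2p;4p'; done
```

```text
time: 19.6
eef_pos: [0.5276, 0.1892, 0.0929]
eef_rot: [-0.0, 1.0, -0.009, -0.0]
ft_force: [0.6, -0.5, 0.2]
finger_gap: 0.003
grasp_force: 0.2
eef_pos: [0.5275, 0.1893, 0.092]
ft_force: [-2.6, -0.4, 3.0]
eef_pos: [0.5276, 0.1892, 0.092]
ft_force: [-5.9, -1.9, 9.5]
```

```bash
python3 -m handwheel '[0,0,0.006,0,0,0,0, 0,0,0.006,0,0,0,0, 0,0,0.006,0,0,0,0]' | sed -n '2p;4p'; python3 -m handwheel '[0,0,-0.03,0,0,0,0, 0,0,-0.2,0,0,0,0, 0,0,-0.4,0,0,0,0, -0.2,0,-0.6,0,0,0,0, -0.4,0.2,-0.7,0,0,0,0, -0.4,0.5,-0.7,0,0,0,0, -0.4,0.8,-0.7,0,0,0,0, -0.4,1,-0.7,0,0,0,0, -0.4,1,-0.7,0,0,0,0, -0.4,1,-0.7,0,0,0,0]'; python3 -c "
from h import *
snap('scene','s4');snap('top','t4')
a=cv2.imread('pics/s4.png')[150:360,300:500];b=cv2.imread('pics/t4.png')[150:290,160:300]
cv2.imwrite('pics/v4.png',np.hstack([cv2.resize(a,(400,420)),cv2.resize(b,(400,420))]))"
```

```text
eef_pos: [0.5276, 0.1893, 0.0919]
ft_force: [-9.3, -2.3, 18.2]
time: 21.72
eef_pos: [0.423, -0.0603, 0.2637]
eef_rot: [-0.0, 1.0, -0.011, -0.0]
ft_force: [-0.1, -0.1, -0.4]
finger_gap: 0.002
grasp_force: 0.0
```

View pics/v4.png

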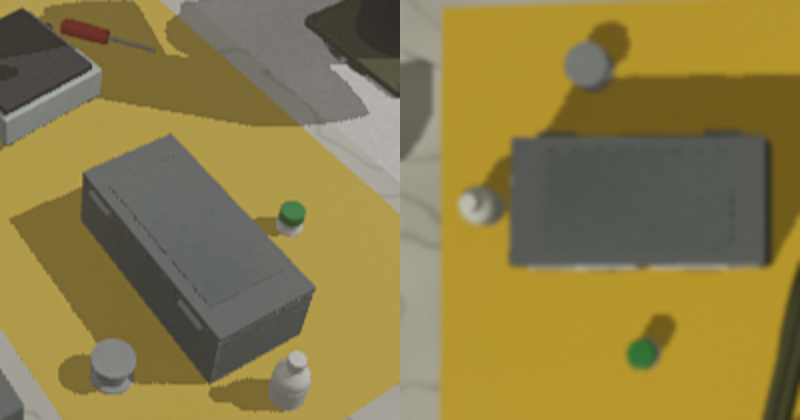

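The lid is level and shut, both drawers are flush, and the jar, flask and spool are where they were. The hand is clear.

```bash
python3 -c "
from plant import bot
print(bot.finish_job())"
```

```text
the job is handed in; nothing more can be done
None
```

The job is handed in: both drawers were pushed fully home, then the lid was pushed shut, and the hand finished clear of everything at about 22 s with the jar, flask and spool where they stood.

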